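# Put the relay away and seal the sliding hatch

### The job

Stand the loose relay from in front of the tool box upright on the floor of the open bay of the relay case and let go of it. Then slide the case's hatch along its rails over the bay, push the rubber seal strip back until it meets its stop and keep the hatch pressed against it with 15 to 20 N for half a second so that it seals, never as hard as 30 N. Leave the hatch closed against the strip and the other things where they are.

Things in the scene. Friction and masses are not known exactly. Their poses are not given: they have to be found in the camera images.
- relay: loose light grey plug-in relay standing on the desk in front of the tool box: foot 60 (x) x 30 (y) mm, 38 mm high, above it a block 37 x 28 mm up to 70 mm; about 0.09 kg. Origin at the centre of its underside, z up. Grip it across y by the upper block. (A narrower relay far off to the right stays.)
- case: fixed grey metal case with aluminium rails, 114 (x) x 300 (y -148 to 152) mm. Origin: underside, y along the rails to the closing end. Open bay x -48 to 48, y 1 to 138 mm, floor 4 mm above the origin; rail lips to 93 mm height leave x -46 to 46 free. The half at y < 0 is decked over. End frame at y 146 to 152, to 96 mm height
- hatch: aluminium hatch 98 x 144 x 6 mm, slides along the case's y; axes as the case's. Origin: centre of its underside, 82 mm above the case's underside. On its middle a solid upright rib, 60 (x) x 12 (y) mm, top 31 mm above the origin. Starts with its origin at y = -69 to -52 mm in the case's frame; closed at 46 to 66 mm, where the strip stops it. Friction 2 to 3 N; stays where left
- strip: rubber seal strip 94 x 6 x 7 mm on two pins before the end frame. Origin: middle of the face that the hatch's edge meets (72 mm ahead of the hatch's origin). Starts at y = 112 to 115 mm in the case's frame, gives way at about 4 N (6 to 7 N with the hatch's friction), stays where pushed, and meets a rigid hidden stop somewhere at y = 118 to 138 mm; only the rise in force shows it
- box_small: bystander: small white carton 60 x 45 x 26 mm; origin at the centre of its underside
- pliers_red: bystander: pliers with red grips, 174 x 53 x 13 mm, lying near the desk's front edge; origin under its middle
- tape_blue: bystander: roll of blue tape, 66 mm wide, 18 mm high; origin at the centre of its underside
There are look-alikes about, which are no part of the job. Leave any red or yellow look-alike of the relay alone.

How it is judged:
On the way, in this order (a step that is already met when the one before it is completed fails the run):
1. the relay stands upright on the floor of the open bay, let go, with the hatch still open (y of relay in the frame of case between 0.005 and 0.13 m and x of relay in the frame of case between -0.044 and 0.044 m and z of relay in the frame of case below 0.008 m and angle between relay's own z axis and vertical below 0.1 rad and contact force between the fingers and relay below 0.1 N and y of hatch in the frame of case below 0 m), for 0.2 s.
2. the hatch is over the bay and kept pressed on the strip, which has met its stop, with 10 to 30 N for half a second (contact force between hatch and strip above 10 N and y of hatch in the frame of case above 0.0435 m), for 0.4 s.
At the end, for the whole second after the job is handed in: the hatch is at rest over the bay, its edge within 2 mm of the seal strip in its pushed-back place, and the relay is at rest upright (within 0.1 rad) on the floor of the bay (y of hatch in the frame of case above 0.0435 m and linear speed of hatch below 0.01 m/s and y of strip in the frame of hatch below 0.074 m and y of relay in the frame of case between 0.005 and 0.13 m and x of relay in the frame of case between -0.044 and 0.044 m and z of relay in the frame of case below 0.008 m and angle between relay's own z axis and vertical below 0.1 rad and linear speed of relay below 0.02 m/s); the robot touches nothing.
It fails at once if the hatch is rammed against the seal strip with more than 30 N (contact force between hatch and strip above 30 N).
It fails at once if a bystander is moved by more than 20 mm (distance of any of box_small, pliers_red, tape_blue from where it was at the start of the episode above 0.02 m).
It also fails if it takes over 67 s, if anything falls off the work surface, if the arm or the gripper's body presses on something with over 40 N, if the wrist force passes 120 N, or if a joint passes its speed limit or range.

### The arm

A 6-joint arm with a two-finger parallel gripper is mounted at the origin on a cart in front of the work surface, level with it; the furniture and walls round the work are solid. World frame = base frame: x ahead of the robot, y to its left, z up, the work surface at z = 0. Lengths are in m, angles in rad, forces in N, time in s.
With the tool pointing down it reaches from about 0.375 to 0.975 m from the base axis. Payload 3.8 kg.
Tool frame: the origin (TCP) lies at the very end of the fingers, on their centre line; the grasp point (between the pads) lies 19 mm behind it; y points along the fingers, z is the direction in which the jaws open and shut, and the axes are right-handed (so a half turn about y gives the same grasp; the last joint's range is limited). The gripper opens to 85 mm and grips with 20 to 120 N. Pads are 22 mm wide; open, the fingers measure 114 mm over their backs; the gripper's body (76 mm by 85 mm) begins 54 mm behind the grasp point. The pads swing forward as they close: fully open they stand 13 mm farther back than shut.
Start: joints at [1.14, 0.264, 1.604, -0, 1.274, -0.037], TCP at [0.259, 0.623, 0.231] pointing down, gripper open.
Joint ranges: [-2.63, 2.63], [-0.94, 2.18], [0.31, 2.57], [-1.31, 4.45], [0, 2.66], [-2.55, 2.55]. Speed limits (rad/s): [2.57, 2.57, 3.14, 3.14, 3.14, 3.14].

### API

Orientations are given as a rotation vector (axis times angle).
In Python, from workcell import bot gives the robot as it stands.
- The arm moves only by the tool play_rows, never from a script. Its argument "series" is text: rows parted by semicolons, each of 7 numbers parted by spaces: the shift along the tool's x, y, z in cm, then the turn, a rotation vector about the tool's x, y, z in degrees, then the finger opening in cm, from 0 to 8.54. In form: dx dy dz rx ry rz grip; .... A call has 1 to 12 rows; each row is the pose to reach, as a shift and turn from the pose measured when the call began, along the tool's axes at that moment; what a row does not reach only later rows make up. A row lasts 1/12 s, in which the tool goes at most 41.7 mm and 7.16 degrees, less where a joint would pass 70% of its speed; a pose out of reach is approached as far as the arm can. A call with a gripper value outside its range is refused whole. The fingers move at their own pace and stop on an object; "newtons" is the grip in N (left out, the last holds). Time passes only in rows, so rows that repeat a pose let the fingers close. It gives the time, the measured TCP pose, the force and the opening at its end, in the units of the state.
- bot.read_state(): the state, without advancing time (a new reading comes with each control period).
- bot.read_camera(name): name is "scene" or "top"; returns the picture (400x640x3 uint8, blue, green, red); there is no depth.
- bot.calibration(name): a dict with "fx", "fy", "cx", "cy" (pixels), "origin" and "rotation" of the camera in the world. Camera axes: x right, y down, z forward; pixel columns grow to the right and rows downward; lengths in m; the calibration is good to about 2 mm. A picture is of the moment at which its call begins. calibration takes no time and is no camera call.
- bot.finish_job(): hands the job in, once; it reports no verdict.
The state is a dict: "time": time; "q": joint angles; "joint_vel": joint speeds; "joint_torque": joint torques, N m; "tool_pos": TCP position; "tcp_rot": TCP orientation; "wrist_force": force on the tool from outside, world axes, zero at the start; "torque": the same for the moment, N m; "width": opening from 0.0 (shut) to 1.0 (fully open).
Only numpy, scipy, OpenCV 4.12 (cv2) and the standard library are available. Lean on these libraries where they do the work, as an engineer would, in place of code of your own. Each camera call takes 0.05 s, during which the arm holds its last target.

## Working session

There is one attempt and no reset: what is moved stays moved. The work goes in short steps, Python scripts to look and compute and a tool call to move; the robot and the scene stay as the last step left them, time stands still between calls to the robot, and variables do not carry over. Pictures are saved under pics/ and viewed, and the job is handed in when it is done.

Besides the shell and the picture viewer there is one more tool, called after "Emit:" in YAML: its name, and indented under it one key for each argument. play_rows: Moves the arm, as the interface text tells. Its arguments: {"type":"object","properties":{"series":{"type":"string"},"newtons":{"type":"number"}},"required":["series"]}

```bash
ls; mkdir -p pics; python3 - <<'E'
from workcell import bot
import cv2,numpy as np
np.set_printoptions(precision=4,suppress=True)
print(bot.read_state())
for n in ("scene","top"):
    c=bot.calibration(n); print(n,c)
    im=bot.read_camera(n); cv2.imwrite(f"pics/{n}0.png",im)
E
```

```text
pics
{'time': 0.0, 'q': array([ 1.1401,  0.2648,  1.6054,  0.    ,  1.2737, -0.0369]), 'joint_vel': array([ 0.0016,  0.0002,  0.001 ,  0.0003, -0.0003,  0.0004]), 'joint_torque': array([  0.0025, -51.5114, -36.7316,   0.0001,   0.0127,   0.    ]), 'tool_pos': array([0.2587, 0.6226, 0.2299]), 'tcp_rot': array([-1.5509,  0.3095, -0.3086]), 'wrist_force': array([-0.2734,  1.1523,  0.3648]), 'torque': array([-0.0112, -0.0321, -0.0233]), 'width': 1.0065943141559854}
scene {'fx': 386.0626621996998, 'fy': 386.0626621996998, 'cx': 323.9455979274958, 'cy': 205.31549224149163, 'origin': array([ 0.1554, -0.6399,  0.8335]), 'rotation': array([-2.3282,  0.4612, -0.2071])}
top {'fx': 431.57826884193065, 'fy': 431.57826884193065, 'cx': 316.9932659688366, 'cy': 206.87896031662711, 'origin': array([0.1869, 0.0315, 1.4002]), 'rotation': array([-2.0977,  2.1373, -0.2041])}
```

View pics/scene0.png

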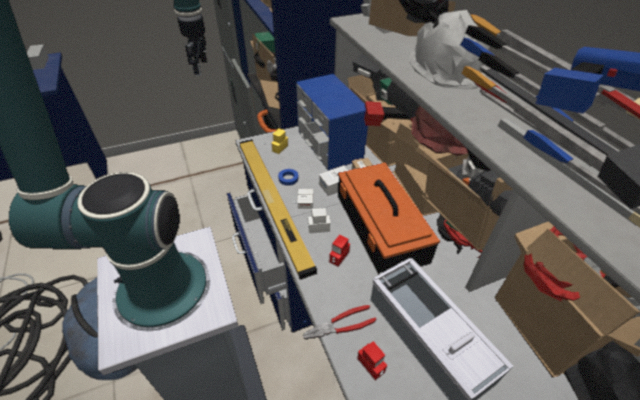

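View pics/top0.png

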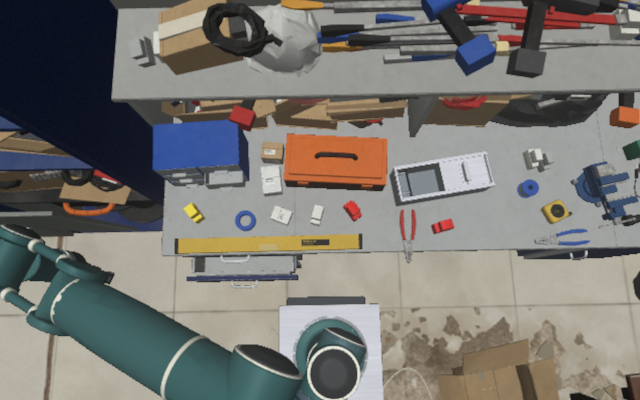

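```bash
cat > h.py <<'E'
import numpy as np,cv2
from scipy.spatial.transform import Rotation as R
np.set_printoptions(precision=4,suppress=True)
C={}
def cal(n):
    if n not in C:
        from workcell import bot
        C[n]=bot.calibration(n)
    return C[n]
def ray(n,u,v):
    c=cal(n); d=R.from_rotvec(c['rotation']).apply([(u-c['cx'])/c['fx'],(v-c['cy'])/c['fy'],1]); return np.array(c['origin']),d
def onz(n,u,v,z):
    o,d=ray(n,u,v); return o+d*(z-o[2])/d[2]
def proj(n,p):
    c=cal(n); q=R.from_rotvec(c['rotation']).inv().apply(np.asarray(p)-c['origin']); return np.array([c['fx']*q[0]/q[2]+c['cx'],c['fy']*q[1]/q[2]+c['cy']])
def tri(a,b):
    (o1,d1),(o2,d2)=[ray(*x) for x in (a,b)]
    A=np.stack([d1,-d2],1); s=np.linalg.lstsq(A,o2-o1,rcond=None)[0]
    p,q=o1+d1*s[0],o2+d2*s[1]; return (p+q)/2,np.linalg.norm(p-q)
E
python3 - <<'E'
from h import *
a=cv2.imread('pics/top0.png'); b=cv2.imread('pics/scene0.png')
def crop(im,x0,x1,y0,y1,k): return cv2.resize(im[y0:y1,x0:x1],None,fx=k,fy=k,interpolation=cv2.INTER_CUBIC)
cv2.imwrite('pics/t_a.png',crop(a,240,500,140,240,3))
cv2.imwrite('pics/s_a.png',crop(b,270,520,160,400,3)[:,:])
cv2.imwrite('pics/s_b.png',crop(b,280,380,170,270,6))
print(R.from_rotvec([-1.5509,0.3095,-0.3086]).as_matrix())
for p in [(317,214),(282,214)]: print(onz('top',*p,0.05))
for p in [(319,218),(305,198)]: print(onz('scene',*p,0.05))
for p in [(393,168),(491,152),(494,186),(398,202)]: print(onz('top',*p,0.09))
E
```

```text
[[ 0.9234 -0.001   0.3837]
 [-0.3837 -0.0021  0.9234]
 [-0.0001 -1.     -0.0023]]
[0.4307 0.0335 0.05  ]
[0.4328 0.1447 0.05  ]
[0.4315 0.0277 0.05  ]
[0.4237 0.116  0.05  ]
[ 0.566  -0.2085  0.09  ]
[ 0.6125 -0.5214  0.09  ]
[ 0.5016 -0.52    0.09  ]
[ 0.4564 -0.2182  0.09  ]
```

View pics/t_a.png

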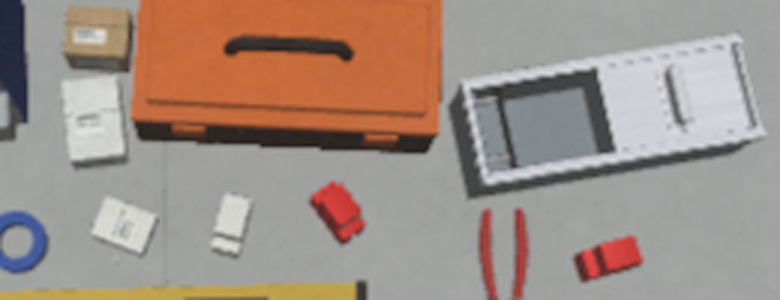

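View pics/s_b.png

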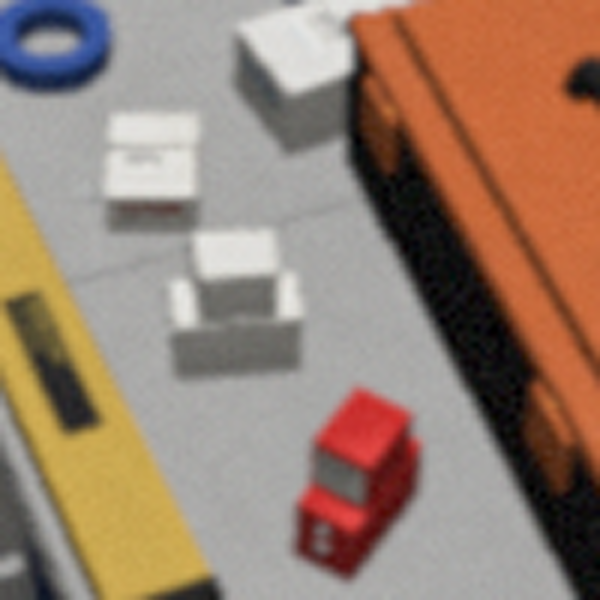

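View pics/s_a.png

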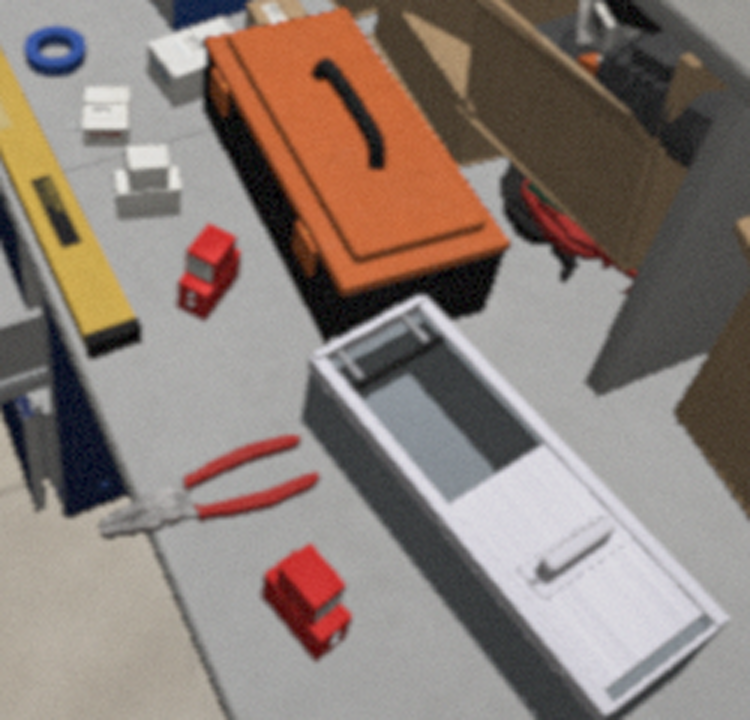

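```bash
python3 - <<'E'
from h import *
a=cv2.imread('pics/top0.png'); b=cv2.imread('pics/scene0.png')
def crop(im,x0,x1,y0,y1,k): return cv2.resize(im[y0:y1,x0:x1],None,fx=k,fy=k,interpolation=cv2.INTER_CUBIC)
cv2.imwrite('pics/t_r.png',crop(a,300,340,190,235,14))
cv2.imwrite('pics/s_r.png',crop(b,300,340,200,240,14))
cv2.imwrite('pics/t_c.png',crop(a,385,505,145,210,6))
cv2.imwrite('pics/s_c.png',crop(b,365,525,250,400,5))
E
```

```text
(no output)
```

View pics/t_r.png

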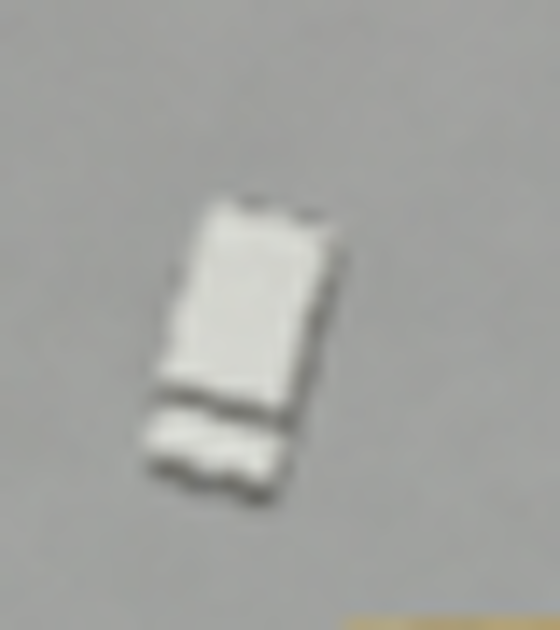

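View pics/s_r.png

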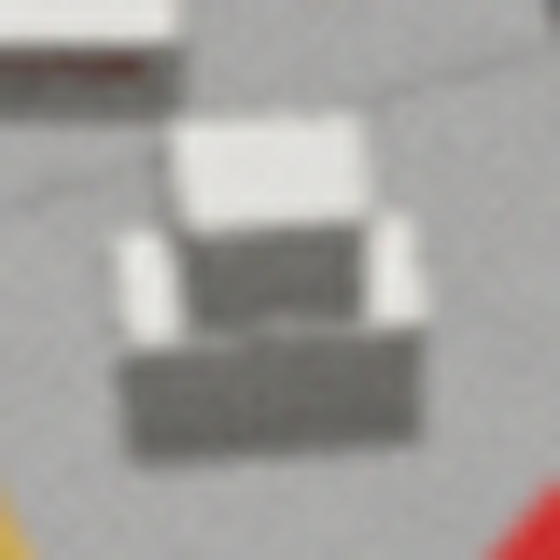

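View pics/t_c.png

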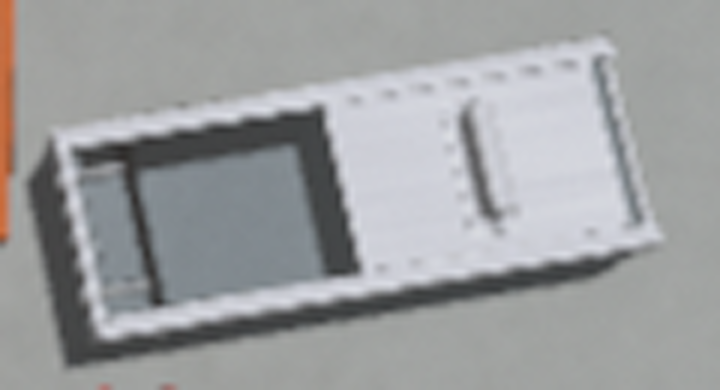

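View pics/s_c.png

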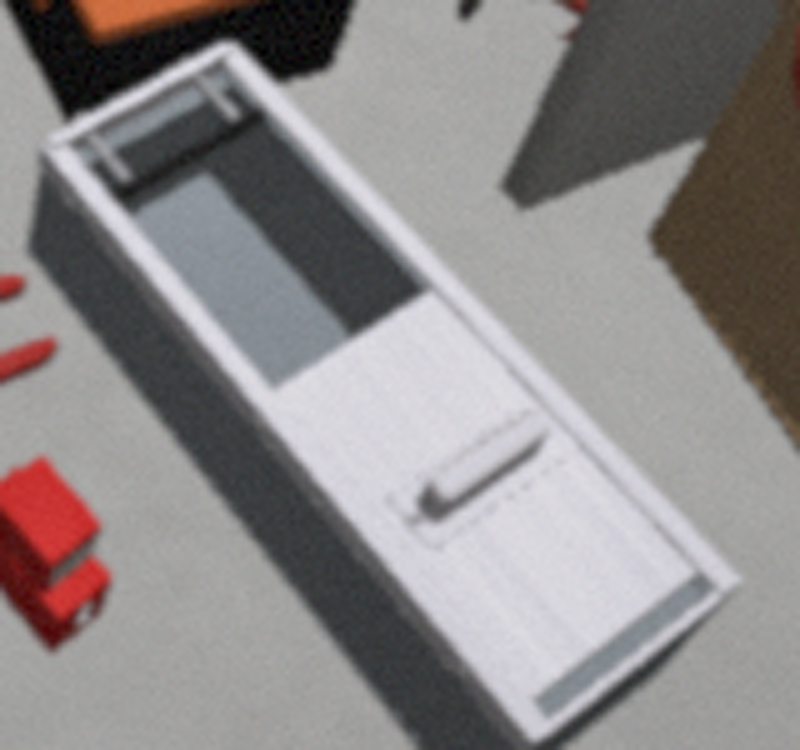

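```bash
cat > m1.py <<'E'
from h import *
def P(n,X,Y,k,x0,y0): return (n,(X+.5)/k-.5+x0,(Y+.5)/k-.5+y0)
tr=lambda X,Y:P('top',X,Y,14,300,190)
sr=lambda X,Y:P('scene',X,Y,14,300,200)
tc=lambda X,Y:P('top',X,Y,6,385,145)
sc=lambda X,Y:P('scene',X,Y,5,365,250)
print('relay top')
L=[]
for t,s in [((205,205),(362,118)),((338,232),(375,215)),((290,408),(188,230)),((160,380),(170,125))]:
    p,e=tri(tr(*t),sr(*s)); print(p,e); L.append(p)
print('mean',np.mean(L,0))
for z in (0.07,):
  T=np.array([onz(*tr(*t),z) for t in [(205,205),(338,232),(290,408),(160,380)]])
  S=np.array([onz(*sr(*t),z) for t in [(362,118),(375,215),(188,230),(170,125)]])
  for Q in (T,S):
    print(Q[:,:2].round(4).tolist(),Q.mean(0)); v=(Q[0]+Q[1]-Q[2]-Q[3])/2; w=(Q[0]+Q[3]-Q[1]-Q[2])/2
    print('x len',np.linalg.norm(v),np.degrees(np.arctan2(v[1],v[0])),'y len',np.linalg.norm(w),np.degrees(np.arctan2(-w[0],w[1])))
f=[onz(*sr(*t),0) for t in [(130,462),(415,440)]]; d=f[1]-f[0]; print('foot bottom',f,np.linalg.norm(d),np.degrees(np.arctan2(d[1],d[0])))
f=[onz(*sr(*t),0.038) for t in [(118,352),(425,330)]]; d=f[1]-f[0]; print('foot top',f,np.linalg.norm(d),np.degrees(np.arctan2(d[1],d[0])))
print('case')
L=[]
for t,s in [((55,135),(235,45)),((105,335),(50,150)),((610,42),(735,580)),((660,240),(535,745))]:
    p,e=tri(tc(*t),sc(*s)); print(p,e); L.append(p)
L=np.array(L)
print('widths',np.linalg.norm(L[0]-L[1]),np.linalg.norm(L[2]-L[3]),np.linalg.norm(L[0]-L[2]),np.linalg.norm(L[1]-L[3]))
v=(L[0]+L[1]-L[2]-L[3])/2; print('yaw',np.degrees(np.arctan2(-v[0],v[1])))
E
python3 m1.py
```

```text
relay top
[0.4579 0.0421 0.0664] 0.002883779504791753
[0.4491 0.0125 0.0715] 0.00488068848258783
[0.412  0.0235 0.0702] 0.00010423596443108046
[0.4194 0.0524 0.0688] 0.0005515885516599198
mean [0.4346 0.0326 0.0692]
[[0.4586, 0.0417], [0.4519, 0.012], [0.412, 0.0236], [0.4189, 0.0525]] [0.4354 0.0324 0.07  ]
x len 0.04130811331007053 -15.65371281075165 y len 0.03011548788494957 -13.101409278849871
[[0.455, 0.0389], [0.4472, 0.0139], [0.4122, 0.0237], [0.4193, 0.0513]] [0.4334 0.032  0.07  ]
x len 0.037090437029820615 -17.44370590603319 y len 0.027349988742078175 -15.848068810715917
foot bottom [array([0.4013, 0.0293, 0.    ]), array([0.457 , 0.0131, 0.    ])] 0.05809360256653203 -16.272228455382717
foot top [array([0.3981, 0.0262, 0.038 ]), array([0.4564, 0.0089, 0.038 ])] 0.060836276507013023 -16.555242628378554
case
[ 0.5704 -0.2115  0.0907] 0.0034020818568110014
[ 0.4615 -0.2311  0.0914] 0.0011947434671404872
[ 0.6132 -0.5052  0.0936] 0.0005233099310510106
[ 0.507  -0.5235  0.0874] 0.00040318362550799874
widths 0.110651310624664 0.10800920510162061 0.2967558591169742 0.29598263972993716
yaw 8.561188701067564
```

```bash
cat > goto.py <<'E'
from h import *
import sys
from workcell import bot
def go(x,y,z,zyaw):
    s=bot.read_state(); Rc=R.from_rotvec(s['tcp_rot']); a=np.radians(zyaw)
    tz=np.array([np.cos(a),np.sin(a),0]); ty=np.array([0,0,-1.]); tx=np.cross(ty,tz)
    Rt=R.from_matrix(np.stack([tx,ty,tz],1))
    d=Rc.inv().apply(np.array([x,y,z])-s['tool_pos'])*100; r=np.degrees((Rc.inv()*Rt).as_rotvec())
    print('t',s['time'],'pos',s['tool_pos'],'F',s['wrist_force'],'w',s['width']); print('shift cm',d.round(2),'turn',r.round(2))
if __name__=='__main__': go(*map(float,sys.argv[1:5]))
E
python3 goto.py 0.434 0.032 0.20 74; python3 goto.py 0.434 0.032 0.037 74
python3 - <<'E'
from h import *
from m1 import *
th=np.radians(8.9); ex=np.array([np.cos(th),np.sin(th)]); ey=np.array([-np.sin(th),np.cos(th)])
O=L.mean(0)[:2]-0.002*ey
print('O',O)
def cf(p): return np.array([(p[:2]-O)@ex,(p[:2]-O)@ey])
for l in L: print('corner',cf(l))
for nm,t in [('hatch edge',(325,105)),('hatch edge',(355,272))]: print(nm,cf(onz(*tc(*t),.088)))
for nm,t in [('hatch edge s',(430,292)),('hatch edge s',(278,386))]: print(nm,cf(onz(*sc(*t),.088)))
for nm,t in [('rib top',(472,105)),('rib top',(500,215))]: print(nm,cf(onz(*tc(*t),.113)))
for nm,t in [('rib top s',(530,415)),('rib top s',(430,490))]: print(nm,cf(onz(*sc(*t),.113)))
for nm,t in [('strip',(127,165)),('strip',(152,300))]: print(nm,cf(onz(*tc(*t),.085)))
for nm,t in [('strip s',(265,115)),('strip s',(125,190))]: print(nm,cf(onz(*sc(*t),.085)))
E
```

```text
t 0.1 pos [0.2587 0.6227 0.2301] F [-0.5431  0.3168 -0.3466] w 1.0009813124229003
shift cm [ 38.85   3.1  -47.82] turn [ 0.12 -6.56 -0.01]
t 0.1 pos [0.2587 0.6227 0.2301] F [-0.5431  0.3168 -0.3466] w 1.0009813124229003
shift cm [ 38.86  19.4  -47.78] turn [ 0.12 -6.56 -0.01]
relay top
[0.4579 0.0421 0.0664] 0.002883779504791753
[0.4491 0.0125 0.0715] 0.00488068848258783
[0.412  0.0235 0.0702] 0.00010423596443108046
[0.4194 0.0524 0.0688] 0.0005515885516599198
mean [0.4346 0.0326 0.0692]
[[0.4586, 0.0417], [0.4519, 0.012], [0.412, 0.0236], [0.4189, 0.0525]] [0.4354 0.0324 0.07  ]
x len 0.04130811331007053 -15.65371281075165 y len 0.03011548788494957 -13.101409278849871
[[0.455, 0.0389], [0.4472, 0.0139], [0.4122, 0.0237], [0.4193, 0.0513]] [0.4334 0.032  0.07  ]
x len 0.037090437029820615 -17.44370590603319 y len 0.027349988742078175 -15.848068810715917
foot bottom [array([0.4013, 0.0293, 0.    ]), array([0.457 , 0.0131, 0.    ])] 0.05809360256653203 -16.272228455382717
foot top [array([0.3981, 0.0262, 0.038 ]), array([0.4564, 0.0089, 0.038 ])] 0.060836276507013023 -16.555242628378554
case
[ 0.5704 -0.2115  0.0907] 0.0034020818568110014
[ 0.4615 -0.2311  0.0914] 0.0011947434671404872
[ 0.6132 -0.5052  0.0936] 0.0005233099310510106
[ 0.507  -0.5235  0.0874] 0.00040318362550799874
widths 0.110651310624664 0.10800920510162061 0.2967558591169742 0.29598263972993716
yaw 8.561188701067564
O [ 0.5383 -0.3698]
corner [0.0562 0.1514]
corner [-0.0544  0.1489]
corner [ 0.053  -0.1453]
corner [-0.0548 -0.147 ]
hatch edge [0.0467 0.0084]
hatch edge [-0.0442  0.0135]
hatch edge s [0.0449 0.0073]
hatch edge s [-0.0407  0.0084]
rib top [ 0.0271 -0.0578]
rib top [-0.0324 -0.058 ]
rib top s [ 0.0242 -0.0604]
rib top s [-0.0321 -0.0621]
strip [0.0335 0.1171]
strip [-0.0399  0.1198]
strip s [0.047  0.1154]
strip s [-0.0345  0.1172]
```

Emit:
play_rows:
  series: "20 0 -24 0 -3 0 6;38.85 3 -47.8 0.1 -6.6 0 6;38.85 3 -47.8 0.1 -6.6 0 6;38.85 3 -47.8 0.1 -6.6 0 6;38.85 3 -47.8 0.1 -6.6 0 6;38.85 3 -47.8 0.1 -6.6 0 6;38.85 3 -47.8 0.1 -6.6 0 6;38.85 3 -47.8 0.1 -6.6 0 6;38.85 3 -47.8 0.1 -6.6 0 6;38.85 3 -47.8 0.1 -6.6 0 6;38.85 3 -47.8 0.1 -6.6 0 6;38.85 3 -47.8 0.1 -6.6 0 6"

```text
time: 1.1
tool_pos: [0.4006, 0.1426, 0.2069]
tcp_rot: [-1.56, 0.218, -0.218]
wrist_force: [0.7, -0.3, 0.7]
width: 0.706
```

```bash
python3 goto.py 0.434 0.032 0.20 74; python3 goto.py 0.434 0.032 0.037 74
```

```text
t 1.1 pos [0.4006 0.1426 0.2069] F [ 0.6565 -0.2793  0.7342] w 0.7063103977129976
shift cm [ 6.25  0.69 -9.72] turn [ 0.01  0.06 -0.01]
t 1.1 pos [0.4006 0.1426 0.2069] F [ 0.6565 -0.2793  0.7342] w 0.7063103977129976
shift cm [ 6.25 16.99 -9.71] turn [ 0.01  0.06 -0.01]
```

Emit:
play_rows:
  series: "6.25 0.7 -9.7 0 0 0 6;6.25 0.7 -9.7 0 0 0 6;6.25 0.7 -9.7 0 0 0 6;6.25 0.7 -9.7 0 0 0 6;6.25 4 -9.7 0 0 0 6;6.25 7 -9.7 0 0 0 6;6.25 10 -9.7 0 0 0 6;6.25 10 -9.7 0 0 0 6"

```text
time: 1.77
tool_pos: [0.4283, 0.0323, 0.1009]
tcp_rot: [-1.562, 0.228, -0.209]
wrist_force: [-1.5, -1.0, -1.3]
width: 0.702
```

```bash
python3 goto.py 0.434 0.032 0.037 74; python3 - <<'E'
from h import *
from workcell import bot
b=bot.read_camera('scene')
cv2.imwrite('pics/s1.png',cv2.resize(b[120:260,260:400],None,fx=4,fy=4,interpolation=cv2.INTER_CUBIC))
E
```

```text
t 1.7667 pos [0.4283 0.0323 0.1009] F [-1.5298 -1.0042 -1.2726] w 0.7020753933590547
shift cm [0.64 6.39 0.15] turn [ 0.2   0.05 -0.67]
```

View pics/s1.png

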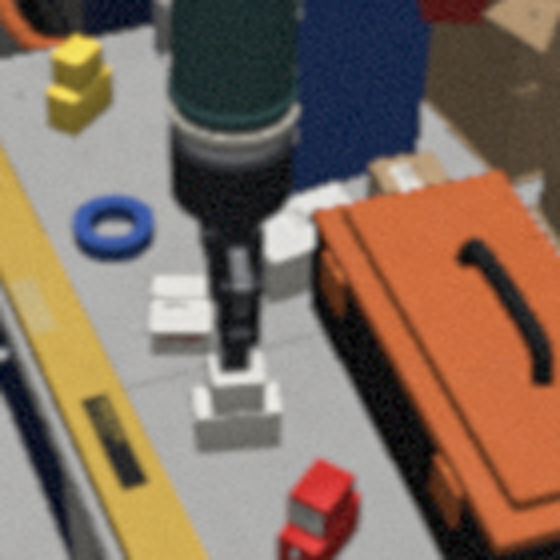

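The picture shows the near finger (crop 238,350) right above the relay's upper block (crop 238,375), so it is lined up. I go down and close.

Emit:
play_rows:
  series: "0.6 2.5 0.1 0.2 0 -0.6 6;0.6 5 0.1 0.2 0 -0.6 6;0.6 6.4 0.1 0.2 0 -0.6 6;0.6 6.4 0.1 0.2 0 -0.6 6;0.6 6.4 0.1 0.2 0 -0.6 6;0.6 6.4 0.1 0.2 0 -0.6 2;0.6 6.4 0.1 0.2 0 -0.6 2;0.6 6.4 0.1 0.2 0 -0.6 2;0.6 6.4 0.1 0.2 0 -0.6 2;0.6 6.4 0.1 0.2 0 -0.6 2;0.6 6.4 0.1 0.2 0 -0.6 2;0.6 6.4 0.1 0.2 0 -0.6 2"
  newtons: 35

```text
time: 2.82
tool_pos: [0.4375, 0.0319, 0.0416]
tcp_rot: [-1.558, 0.214, -0.223]
wrist_force: [-0.6, 0.1, 7.3]
width: 0.335
```

```bash
python3 goto.py 0.434 0.032 0.037 74; python3 - <<'E'
from h import *
from workcell import bot
b=bot.read_camera('scene')
cv2.imwrite('pics/s2.png',cv2.resize(b[150:250,270:370],None,fx=5,fy=5,interpolation=cv2.INTER_CUBIC))
E
```

```text
t 2.8167 pos [0.4375 0.0319 0.0416] F [-0.5855  0.0896  7.2816] w 0.3347419193265052
shift cm [-0.34  0.45 -0.09] turn [-0.12  0.06  0.31]
```

View pics/s2.png

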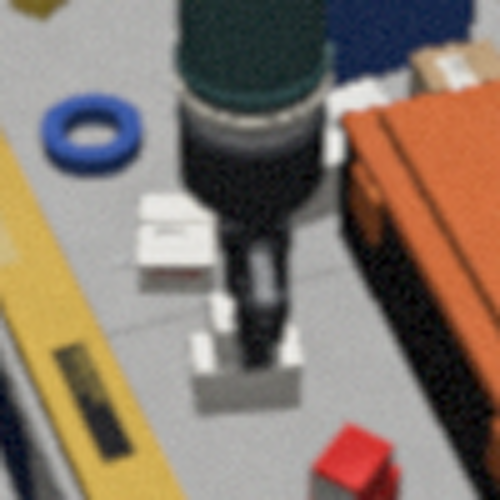

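Emit:
play_rows:
  series: "0 -0.8 0 0 0 0 2;0 -2 0 0 0 0 2;0 -5 0 0 0 0 2;0 -9 0 0 0 0 2;0 -13 0 0 0 0 2;0 -17 0 0 0 0 2;0 -20 0 0 0 0 2;0 -20 0 0 0 0 2;0 -20 0 0 0 0 2"

```text
time: 3.62
tool_pos: [0.438, 0.0318, 0.245]
tcp_rot: [-1.557, 0.209, -0.228]
wrist_force: [-0.9, -0.5, -0.7]
width: 0.334
```

```bash
python3 goto.py 0.44 -0.20 0.24 98.9;python3 goto.py 0.532 -0.308 0.20 98.9; python3 - <<'E'
from h import *
from workcell import bot
b=bot.read_camera('scene')
cv2.imwrite('pics/s3.png',cv2.resize(b[80:260,240:440],None,fx=4,fy=4,interpolation=cv2.INTER_CUBIC)[:600])
print(tri(('top',387,188),('scene',437,246)),onz('top',387,188,0.13))
E
```

```text
t 3.6167 pos [0.438  0.0318 0.245 ] F [-0.9418 -0.519  -0.6547] w 0.33407426649176586
shift cm [  6.55   0.49 -22.23] turn [ -0.08 -24.84   0.71]
t 3.6167 pos [0.438  0.0318 0.245 ] F [-0.9418 -0.519  -0.6547] w 0.33407426649176586
shift cm [ 18.32   4.6  -30.1 ] turn [ -0.08 -24.84   0.71]
(array([ 0.549 , -0.2121,  0.1418]), np.float64(0.13239242902741974)) [ 0.4921 -0.1798  0.13  ]
```

View pics/s3.png

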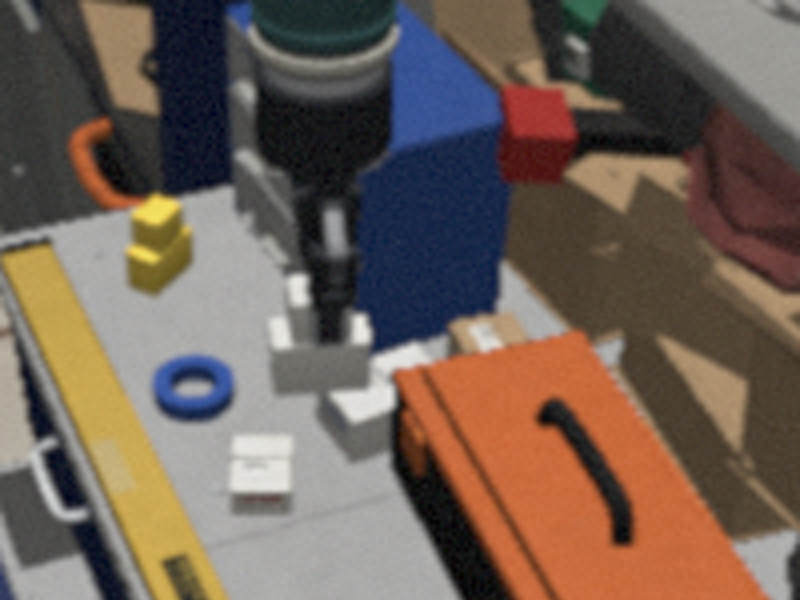

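Emit:
play_rows:
  series: "1.2 0.1 -4 0 -4 0 2;2.4 0.2 -8 0 -8 0 2;3.6 0.3 -12 0 -12 0 2;4.8 0.4 -16 0 -16 0.3 2;6.5 0.5 -20 0 -20 0.7 2;9 0.5 -23 0 -24.8 0.7 2;12 1 -26 0 -24.8 0.7 2;15 1 -28 0 -24.8 0.7 2;18.3 1 -30.1 0 -24.8 0.7 2;18.3 2 -30.1 0 -24.8 0.7 2;18.3 2 -30.1 0 -24.8 0.7 2;18.3 2 -30.1 0 -24.8 0.7 2"

```text
time: 4.67
tool_pos: [0.5279, -0.3067, 0.2196]
tcp_rot: [-1.561, -0.113, 0.129]
wrist_force: [-0.2, -0.3, -1.2]
width: 0.332
```

```bash
python3 goto.py 0.532 -0.308 0.22 98.9;python3 goto.py 0.532 -0.308 0.15 98.9; python3 - <<'E'
from h import *
from workcell import bot
b=bot.read_camera('scene');a=bot.read_camera('top')
cv2.imwrite('pics/s4.png',cv2.resize(b[200:400,340:540],None,fx=3,fy=3,interpolation=cv2.INTER_CUBIC))
cv2.imwrite('pics/t4.png',cv2.resize(a[110:250,360:520],None,fx=4,fy=4,interpolation=cv2.INTER_CUBIC))
E
```

```text
t 4.6667 pos [ 0.5279 -0.3067  0.2196] F [-0.2472 -0.2796 -1.2128] w 0.33240519256103523
shift cm [ 0.39 -0.05 -0.19] turn [-0.4  -0.06 -0.54]
t 4.6667 pos [ 0.5279 -0.3067  0.2196] F [-0.2472 -0.2796 -1.2128] w 0.33240519256103523
shift cm [ 0.45  6.95 -0.24] turn [-0.4  -0.06 -0.54]
```

View pics/s4.png

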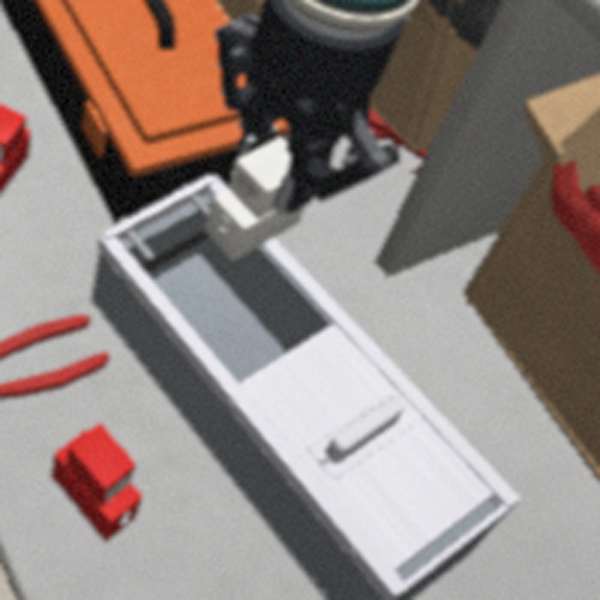

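View pics/t4.png

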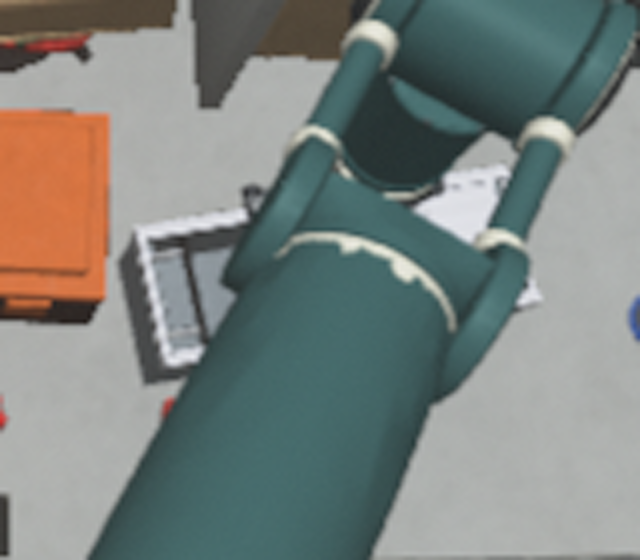

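```bash
python3 - <<'E'
from h import *
from workcell import bot
s=bot.read_state(); Rc=R.from_rotvec(s['tcp_rot']); M=Rc.as_matrix(); p=s['tool_pos']
print(p,s['time'])
b=bot.read_camera('scene')
k=8;x0,y0=395,235
im=cv2.resize(b[y0:y0+70,x0:x0+90],None,fx=k,fy=k,interpolation=cv2.INTER_CUBIC)
c=p-0.0034*M[:,0]-0.0009*M[:,2]
for h,ax,ay in [(0,.03,.015),(.038,.03,.015),(.07,.0185,.014)]:
    for sx in (-1,1):
        for sy in (-1,1):
            q=c+M[:,0]*sx*ax+M[:,2]*sy*ay-M[:,1]*(h-0.0416)
            u=proj('scene',q); X=((u-[x0,y0]+.5)*k-.5).astype(int)
            cv2.circle(im,tuple(int(v) for v in X),3,(0,0,255) if h==0 else (0,255,0) if h<.05 else (255,0,0),-1)
cv2.imwrite('pics/s5.png',im)
E
```

```text
[ 0.5287 -0.3066  0.222 ] 4.7667
```

View pics/s5.png

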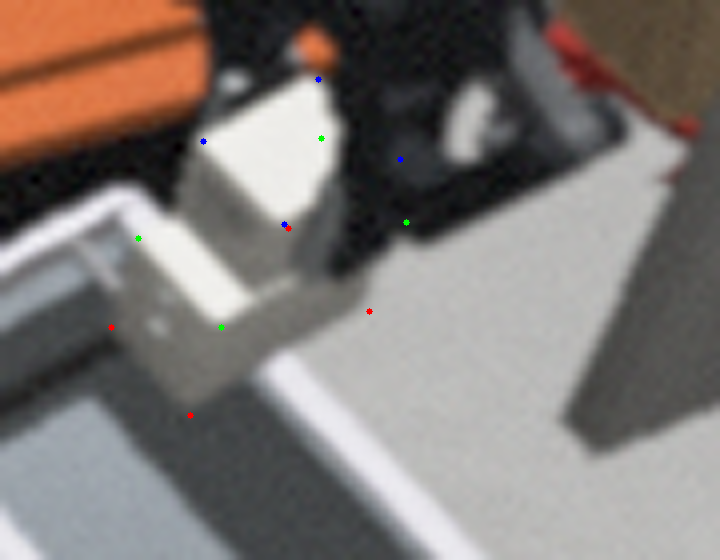

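```bash
python3 goto.py 0.532 -0.308 0.15 98.9;python3 goto.py 0.532 -0.308 0.055 98.9
```

```text
t 4.8167 pos [ 0.5291 -0.3067  0.2229] F [-0.0853  0.4395 -0.921 ] w 0.33079700140023466
shift cm [ 0.31  7.28 -0.19] turn [-0.16  0.   -0.28]
t 4.8167 pos [ 0.5291 -0.3067  0.2229] F [-0.0853  0.4395 -0.921 ] w 0.33079700140023466
shift cm [ 0.35 16.78 -0.22] turn [-0.16  0.   -0.28]
```

Emit:
play_rows:
  series: "0.3 1 -0.2 0 0 0 2;0.3 4 -0.2 0 0 0 2;0.3 7.3 -0.2 0 0 0 2;0.3 9 -0.2 0 0 0 2;0.3 10.5 -0.2 0 0 0 2;0.3 12 -0.2 0 0 0 2;0.3 13.5 -0.2 0 0 0 2;0.3 15 -0.2 0 0 0 2;0.3 16 -0.2 0 0 0 2;0.3 16 -0.2 0 0 0 2;0.3 16 -0.2 0 0 0 2;0.3 16 -0.2 0 0 0 2"

```text
time: 5.82
tool_pos: [0.5322, -0.3081, 0.0639]
tcp_rot: [-1.566, -0.119, 0.125]
wrist_force: [-0.1, -0.1, -1.0]
width: 0.334
```

```bash
python3 goto.py 0.532 -0.308 0.0456 98.9; python3 - <<'E'
from h import *
from workcell import bot
b=bot.read_camera('scene')
k=5
cv2.imwrite('pics/s6.png',cv2.resize(b[240:350,360:500],None,fx=k,fy=k,interpolation=cv2.INTER_CUBIC))
E
```

```text
t 5.8167 pos [ 0.5322 -0.3081  0.0639] F [-0.1279 -0.1121 -0.9834] w 0.3337939091815009
shift cm [-0.01  1.83  0.  ] turn [-0.1   0.02 -0.21]
```

View pics/s6.png

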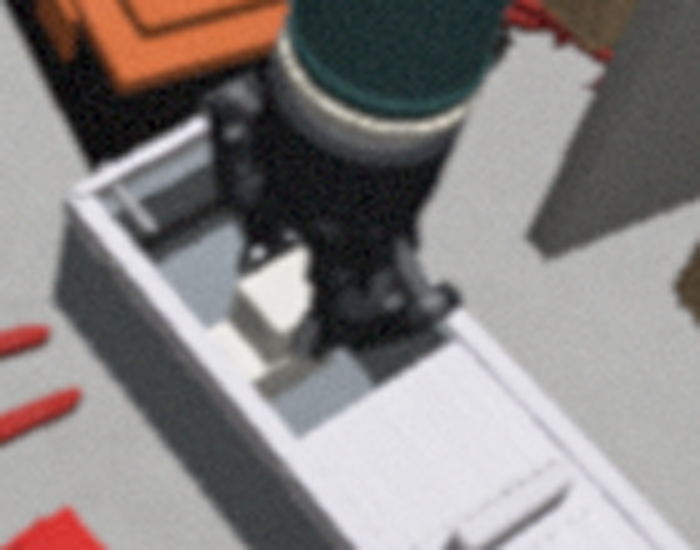

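Emit:
play_rows:
  series: "0 0.6 0 0 0 0 2;0 1.0 0 0 0 0 2;0 1.3 0 0 0 0 2;0 1.6 0 0 0 0 2;0 1.7 0 0 0 0 2;0 1.7 0 0 0 0 2;0 1.7 0 0 0 0 2;0 1.7 0 0 0 0 2"

```text
time: 6.53
tool_pos: [0.5324, -0.3084, 0.0473]
tcp_rot: [-1.566, -0.12, 0.124]
wrist_force: [0.7, 0.6, -0.6]
width: 0.336
```

```bash
python3 goto.py 0.532 -0.308 0.0456 98.9
```

```text
t 6.5333 pos [ 0.5324 -0.3084  0.0473] F [ 0.6983  0.5618 -0.5745] w 0.3357868265002966
shift cm [-0.04  0.17  0.04] turn [-0.07  0.01 -0.17]
```

Emit:
play_rows:
  series: "0 0.1 0 0 0 0 2;0 0.2 0 0 0 0 2;0 0.2 0 0 0 0 2;0 0.2 0 0 0 0 2;0 0.2 0 0 0 0 2"

```text
time: 6.95
tool_pos: [0.5327, -0.3086, 0.0458]
tcp_rot: [-1.567, -0.12, 0.124]
wrist_force: [-0.3, -0.1, 3.0]
width: 0.335
```

```bash
python3 goto.py 0.532 -0.308 0.0456 98.9
```

```text
t 6.95 pos [ 0.5327 -0.3086  0.0458] F [-0.2835 -0.1081  3.0334] w 0.3351701972005212
shift cm [-0.06  0.02  0.07] turn [-0.04  0.01 -0.14]
```

Emit:
play_rows:
  series: "0 0 0 0 0 0 3.2;0 0 0 0 0 0 3.6;0 0 0 0 0 0 4.2;0 0 0 0 0 0 4.5;0 0 0 0 0 0 4.5;0 0 0 0 0 0 4.5;0 0 0 0 0 0 4.5"

```text
time: 7.53
tool_pos: [0.5327, -0.3085, 0.0457]
tcp_rot: [-1.567, -0.12, 0.124]
wrist_force: [-0.1, 0.9, -0.2]
width: 0.527
```

```bash
python3 goto.py 0.532 -0.308 0.15 98.9
```

```text
t 7.5333 pos [ 0.5327 -0.3085  0.0457] F [-0.1455  0.8536 -0.1612] w 0.5268980236549539
shift cm [ -0.09 -10.43   0.07] turn [-0.04  0.01 -0.14]
```

Force is zero and the opening is 45 mm, so the relay is released. Lifting straight up.

Emit:
play_rows:
  series: "0 -0.8 0 0 0 0 4.5;0 -2 0 0 0 0 4.5;0 -4 0 0 0 0 4.5;0 -7 0 0 0 0 4.5;0 -10 0 0 0 0 4.5;0 -13 0 0 0 0 4.5;0 -16 0 0 0 0 4.5;0 -16 0 0 0 0 4.5;0 -16 0 0 0 0 4.5;0 -16 0 0 0 0 4.5"

```text
time: 8.37
tool_pos: [0.5331, -0.3086, 0.2065]
tcp_rot: [-1.567, -0.121, 0.123]
wrist_force: [-0.2, 0.9, -0.3]
width: 0.527
```

```bash
python3 goto.py 0.54 -0.46 0.18 98.9; python3 - <<'E'
from h import *
from workcell import bot
b=bot.read_camera('scene')
k=5
cv2.imwrite('pics/s7.png',cv2.resize(b[240:390,365:515],None,fx=4,fy=4,interpolation=cv2.INTER_CUBIC))
E
```

```text
t 8.3667 pos [ 0.5331 -0.3086  0.2065] F [-0.1579  0.8664 -0.2632] w 0.526891215075775
shift cm [ -1.66   2.65 -15.07] turn [-0.01  0.01 -0.1 ]
```

View pics/s7.png

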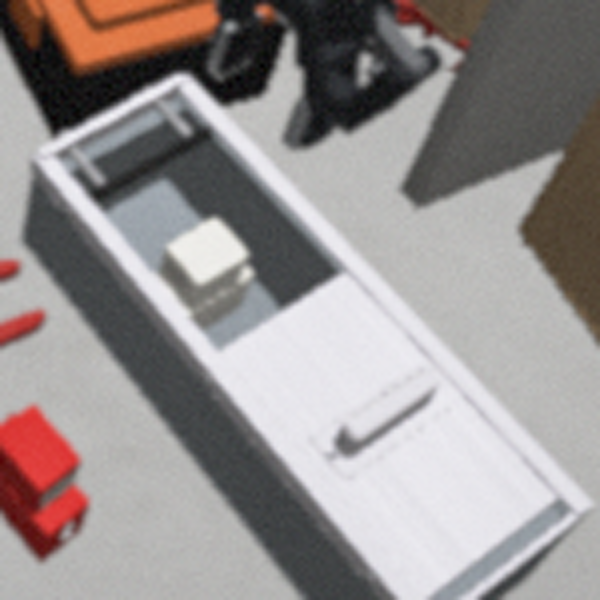

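```bash
python3 goto.py 0.553 -0.4637 0.17 98.9;python3 goto.py 0.553 -0.4637 0.097 98.9
```

```text
t 8.4167 pos [ 0.5324 -0.3082  0.2051] F [ 0.3534 -0.1195 -0.0314] w 0.5262475742713968
shift cm [ -0.36   3.48 -15.69] turn [-0.09  0.01 -0.2 ]
t 8.4167 pos [ 0.5324 -0.3082  0.2051] F [ 0.3534 -0.1195 -0.0314] w 0.5262475742713968
shift cm [ -0.34  10.78 -15.7 ] turn [-0.09  0.01 -0.2 ]
```

Emit:
play_rows:
  series: "0 0 -3 0 0 0 0;-0.3 0 -7 0 0 0 0;-0.3 0 -11 0 0 0 0;-0.3 0.5 -14 0 0 0 0;-0.3 1 -15.7 0 0 0 0;-0.3 2 -15.7 0 0 0 0;-0.3 3.5 -15.7 0 0 0 0;-0.3 5 -15.7 0 0 0 0;-0.3 6.5 -15.7 0 0 0 0;-0.3 7.5 -15.7 0 0 0 0;-0.3 7.5 -15.7 0 0 0 0;-0.3 7.5 -15.7 0 0 0 0"
  newtons: 100

```text
time: 9.42
tool_pos: [0.553, -0.4623, 0.1284]
tcp_rot: [-1.564, -0.119, 0.127]
wrist_force: [0.3, 0.4, 0.6]
width: 0.001
```

```bash
python3 goto.py 0.553 -0.4637 0.097 98.9; python3 - <<'E'
from h import *
from workcell import bot
b=bot.read_camera('scene'); a=bot.read_camera('top')
cv2.imwrite('pics/s8.png',cv2.resize(b[240:390,365:515],None,fx=4,fy=4,interpolation=cv2.INTER_CUBIC))
cv2.imwrite('pics/t8.png',cv2.resize(a[140:220,380:510],None,fx=5,fy=5,interpolation=cv2.INTER_CUBIC))
E
```

```text
t 9.4167 pos [ 0.553  -0.4623  0.1284] F [0.2885 0.4437 0.5648] w 0.0012894106304299703
shift cm [-0.01  3.14 -0.15] turn [-0.21  0.07 -0.3 ]
```

View pics/s8.png

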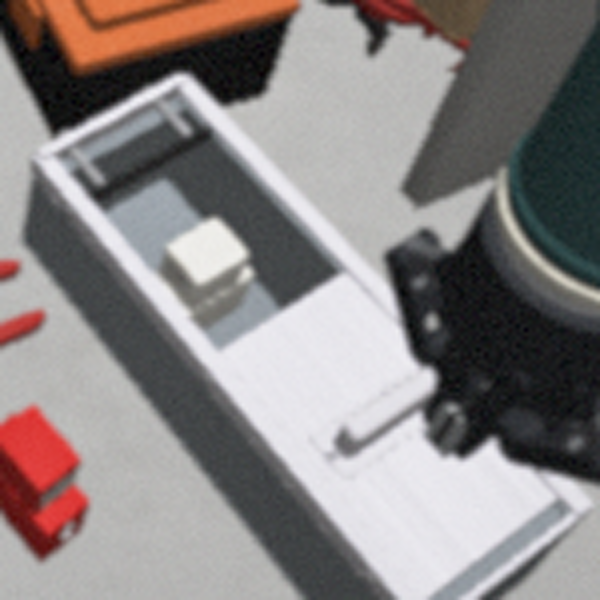

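View pics/t8.png

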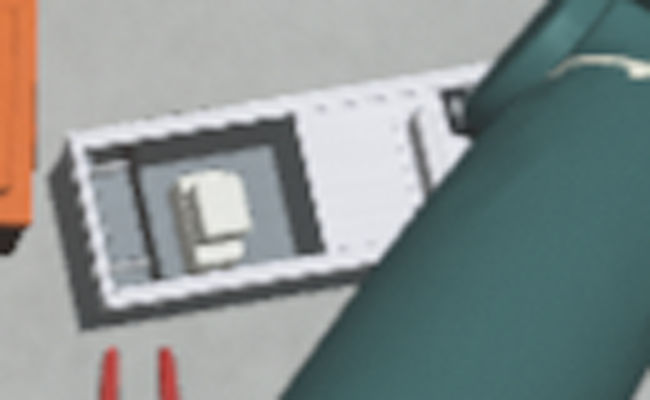

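Emit:
play_rows:
  series: "0 1.5 0 0 0 0 0;0 2.5 0 0 0 0 0;0 3.1 0 0 0 0 0;0 3.1 0 0 0 0 0;0 3.1 0 0 0 0 0"

```text
time: 9.93
tool_pos: [0.5534, -0.4631, 0.0985]
tcp_rot: [-1.565, -0.119, 0.126]
wrist_force: [-0.3, -0.4, -0.1]
width: 0.001
```

```bash
python3 goto.py 0.553 -0.4637 0.097 98.9; python3 - <<'E'
from h import *
p,e=tri(('top',220/5+380,205/5+140),('scene',207/4+365,250/4+240)); print(p,e)
th=np.radians(8.9); ex=np.array([np.cos(th),np.sin(th)]); ey=np.array([-np.sin(th),np.cos(th)]);O=np.array([0.5383,-0.3698])
print((p[:2]-O)@ex,(p[:2]-O)@ey)
E
```

```text
t 9.9333 pos [ 0.5534 -0.4631  0.0985] F [-0.3453 -0.4319 -0.1407] w 0.0006854513816178423
shift cm [-0.05  0.15 -0.06] turn [-0.13  0.04 -0.23]
[ 0.5282 -0.3086  0.0706] 0.0026007104224762207
-0.0005382288158598406 0.06202996972345879
```

Emit:
play_rows:
  series: "0 0.1 0.4 0 0 0 0;0 0.1 0.8 0 0 0 0;0 0.1 1.1 0 0 0 0;0 0.1 1.4 0 0 0 0;0 0.1 1.7 0 0 0 0;0 0.1 2.1 0 0 0 0;0 0.1 2.5 0 0 0 0;0 0.1 3 0 0 0 0;0 0.1 3.5 0 0 0 0;0 0.1 4 0 0 0 0"

```text
time: 10.77
tool_pos: [0.5473, -0.4232, 0.0978]
tcp_rot: [-1.566, -0.12, 0.126]
wrist_force: [1.4, -3.0, -0.6]
width: 0.004
```

```bash
cat > st.py <<'E'
from h import *
from workcell import bot
s=bot.read_state()
th=np.radians(8.9); ex=np.array([np.cos(th),np.sin(th)]); ey=np.array([-np.sin(th),np.cos(th)]);O=np.array([0.5383,-0.3698])
p=s['tool_pos']; F=s['wrist_force']
print('t %.2f'%s['time'],'case x %.2f y %.2f z %.2f mm'%(1e3*(p[:2]-O)@ex,1e3*(p[:2]-O)@ey,1e3*p[2]),'Fx %.1f Fy %.1f Fz %.1f'%(F[:2]@ex,F[:2]@ey,F[2]), 'tq',s['torque'])
E
python3 st.py
```

```text
t 10.77 case x 0.60 y -54.15 z 97.76 mm Fx 0.9 Fy -3.2 Fz -0.6 tq [-0.4894 -0.1392 -0.0211]
```

Emit:
play_rows:
  series: "0 0 0.5 0 0 0 0;0 0 1 0 0 0 0;0 0 1.5 0 0 0 0;0 0 2 0 0 0 0;0 0 2.5 0 0 0 0;0 0 3 0 0 0 0;0 0 3.5 0 0 0 0;0 0 4 0 0 0 0;0 0 4.5 0 0 0 0;0 0 5 0 0 0 0;0 0 5.4 0 0 0 0;0 0 5.4 0 0 0 0"

```text
time: 11.77
tool_pos: [0.5386, -0.3686, 0.0979]
tcp_rot: [-1.565, -0.12, 0.126]
wrist_force: [-0.1, 0.0, -0.4]
width: 0.005
```

```bash
python3 st.py;  python3 - <<'E'
from h import *
from workcell import bot
b=bot.read_camera('scene'); a=bot.read_camera('top')
cv2.imwrite('pics/s9.png',cv2.resize(b[240:390,365:515],None,fx=4,fy=4,interpolation=cv2.INTER_CUBIC))
cv2.imwrite('pics/t9.png',cv2.resize(a[140:220,380:510],None,fx=5,fy=5,interpolation=cv2.INTER_CUBIC))
E
```

```text
t 11.77 case x 0.51 y 1.16 z 97.93 mm Fx -0.1 Fy 0.0 Fz -0.4 tq [ 0.0211 -0.0646 -0.043 ]
```

View pics/s9.png

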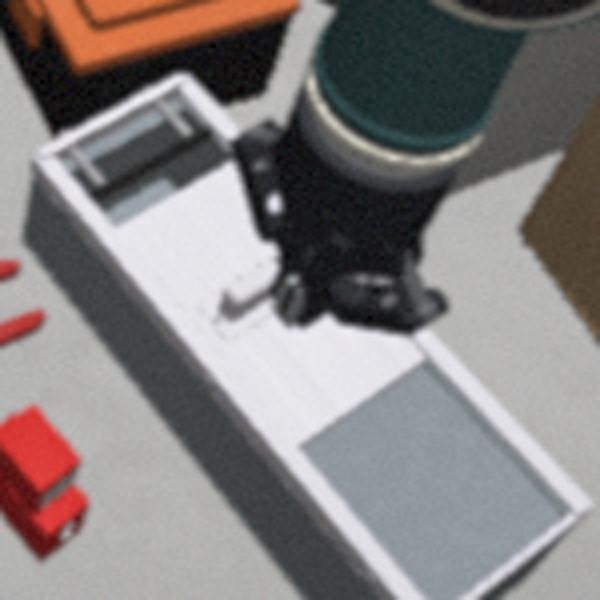

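View pics/t9.png

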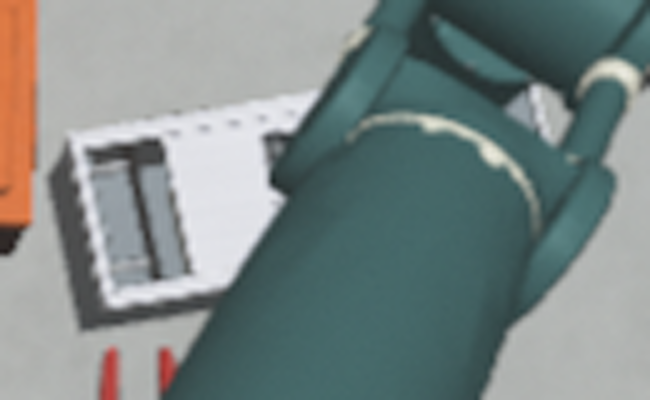

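Emit:
play_rows:
  series: "0 0 0.3 0 0 0 0;0 0 0.6 0 0 0 0;0 0 0.9 0 0 0 0;0 0 1.2 0 0 0 0;0 0 1.4 0 0 0 0;0 0 1.4 0 0 0 0"

```text
time: 12.37
tool_pos: [0.5362, -0.3546, 0.098]
tcp_rot: [-1.564, -0.119, 0.127]
wrist_force: [0.6, -1.9, -1.1]
width: -0.004
```

```bash
python3 st.py
```

```text
t 12.37 case x 0.31 y 15.32 z 98.00 mm Fx 0.3 Fy -2.0 Fz -1.1 tq [-0.1313 -0.0982  0.0108]
```

Emit:
play_rows:
  series: "0 0 0.1 0 0 0 0;0 0 0.2 0 0 0 0;0 0 0.3 0 0 0 0;0 0 0.3 0 0 0 0"

```text
time: 12.7
tool_pos: [0.5358, -0.3515, 0.098]
tcp_rot: [-1.564, -0.119, 0.127]
wrist_force: [0.9, -1.7, -0.4]
width: 0.002
```

```bash
python3 st.py
```

```text
t 12.70 case x 0.36 y 18.50 z 98.02 mm Fx 0.7 Fy -1.8 Fz -0.4 tq [-0.365  -0.1106 -0.0245]
```

Emit:
play_rows:
  series: "0 0 0.1 0 0 0 0;0 0 0.2 0 0 0 0;0 0 0.3 0 0 0 0;0 0 0.3 0 0 0 0"

```text
time: 13.03
tool_pos: [0.5354, -0.349, 0.0981]
tcp_rot: [-1.565, -0.12, 0.126]
wrist_force: [1.2, -3.8, -1.9]
width: -0.001
```

```bash
python3 st.py
```

```text
t 13.03 case x 0.37 y 21.01 z 98.07 mm Fx 0.6 Fy -3.9 Fz -1.9 tq [-0.7543 -0.1406  0.0195]
```

Emit:
play_rows:
  series: "0 0 0.1 0 0 0 0;0 0 0.2 0 0 0 0;0 0 0.2 0 0 0 0"

```text
time: 13.28
tool_pos: [0.5353, -0.348, 0.0981]
tcp_rot: [-1.567, -0.12, 0.126]
wrist_force: [2.0, -6.0, -3.2]
width: -0.001
```

```bash
python3 st.py
```

```text
t 13.28 case x 0.37 y 22.06 z 98.12 mm Fx 1.1 Fy -6.3 Fz -3.2 tq [-1.0199 -0.2181 -0.0192]
```

Emit:
play_rows:
  series: "0 0 0.1 0 0 0 0;0 0 0.2 0 0 0 0;0 0 0.2 0 0 0 0"

```text
time: 13.53
tool_pos: [0.5351, -0.3469, 0.0981]
tcp_rot: [-1.569, -0.121, 0.126]
wrist_force: [1.5, -5.5, -3.5]
width: -0.004
```

```bash
python3 st.py
```

```text
t 13.53 case x 0.39 y 23.08 z 98.14 mm Fx 0.6 Fy -5.7 Fz -3.5 tq [-1.0116 -0.2374 -0.052 ]
```

Emit:
play_rows:
  series: "0 0 0.1 0 0 0 0;0 0 0.2 0 0 0 0;0 0 0.25 0 0 0 0;0 0 0.25 0 0 0 0"

```text
time: 13.87
tool_pos: [0.5349, -0.3455, 0.0982]
tcp_rot: [-1.571, -0.121, 0.126]
wrist_force: [0.3, -6.1, -3.0]
width: -0.002
```

```bash
python3 st.py
```

```text
t 13.87 case x 0.37 y 24.55 z 98.17 mm Fx -0.7 Fy -6.1 Fz -3.0 tq [-1.0486 -0.2185 -0.0519]
```

Emit:
play_rows:
  series: "0 0 0.1 0 0 0 0;0 0 0.2 0 0 0 0;0 0 0.25 0 0 0 0;0 0 0.25 0 0 0 0"

```text
time: 14.2
tool_pos: [0.5347, -0.344, 0.0982]
tcp_rot: [-1.572, -0.122, 0.125]
wrist_force: [1.4, -6.5, -3.2]
width: 0.002
```

```bash
python3 st.py
```

```text
t 14.20 case x 0.40 y 26.06 z 98.18 mm Fx 0.4 Fy -6.6 Fz -3.2 tq [-0.9877 -0.2365 -0.0405]
```

Emit:
play_rows:
  series: "0 0 0.1 0 0 0 0;0 0 0.2 0 0 0 0;0 0 0.25 0 0 0 0;0 0 0.25 0 0 0 0"

```text
time: 14.53
tool_pos: [0.5344, -0.3425, 0.0982]
tcp_rot: [-1.574, -0.122, 0.125]
wrist_force: [0.5, -6.1, -3.3]
width: -0.002
```

```bash
python3 st.py; python3 goto.py 0.534 -0.34 0.098 98.9
```

```text
t 14.53 case x 0.42 y 27.56 z 98.22 mm Fx -0.5 Fy -6.1 Fz -3.3 tq [-0.9659 -0.2297  0.0373]
t 14.5333 pos [ 0.5344 -0.3425  0.0982] F [ 0.4965 -6.094  -3.332 ] w -0.0024903215610962023
shift cm [-0.    0.02  0.26] turn [ 0.39  0.11 -0.13]
```

Emit:
play_rows:
  series: "0 0 0.1 0 0 0 0;0 0 0.2 0 0 0 0;0 0 0.25 0 0 0 0;0 0 0.25 0 0 0 0"

```text
time: 14.87
tool_pos: [0.5342, -0.341, 0.0982]
tcp_rot: [-1.576, -0.123, 0.125]
wrist_force: [1.3, -6.2, -2.6]
width: -0.0
```

```bash
python3 st.py
```

```text
t 14.87 case x 0.41 y 29.04 z 98.24 mm Fx 0.4 Fy -6.3 Fz -2.6 tq [-0.9578 -0.1897 -0.035 ]
```

Emit:
play_rows:
  series: "0 0 0.1 0.1 0 0 0;0 0 0.2 0.2 0 0 0;0 0 0.25 0.2 0 0 0;0 0 0.25 0.2 0 0 0"

```text
time: 15.2
tool_pos: [0.534, -0.3396, 0.0982]
tcp_rot: [-1.574, -0.123, 0.124]
wrist_force: [0.6, -6.5, -3.1]
width: -0.0
```

```bash
python3 st.py
```

```text
t 15.20 case x 0.40 y 30.53 z 98.21 mm Fx -0.4 Fy -6.5 Fz -3.1 tq [-1.0033 -0.2806 -0.0149]
```

Emit:
play_rows:
  series: "0 0 0.1 0.1 0 0 0;0 0 0.2 0.2 0 0 0;0 0 0.25 0.2 0 0 0;0 0 0.25 0.2 0 0 0"

```text
time: 15.53
tool_pos: [0.5338, -0.3381, 0.0982]
tcp_rot: [-1.573, -0.123, 0.124]
wrist_force: [2.2, -6.0, -3.0]
width: 0.0
```

```bash
python3 st.py
```

```text
t 15.53 case x 0.42 y 31.98 z 98.22 mm Fx 1.2 Fy -6.3 Fz -3.0 tq [-0.985  -0.2285 -0.0339]
```

Emit:
play_rows:
  series: "0 0 0.1 0.1 0 0 0;0 0 0.2 0.2 0 0 0;0 0 0.25 0.2 0 0 0;0 0 0.25 0.2 0 0 0"

```text
time: 15.87
tool_pos: [0.5336, -0.3367, 0.0982]
tcp_rot: [-1.571, -0.123, 0.124]
wrist_force: [1.3, -5.7, -2.8]
width: 0.002
```

```bash
python3 st.py
```

```text
t 15.87 case x 0.44 y 33.47 z 98.21 mm Fx 0.4 Fy -5.8 Fz -2.8 tq [-1.042  -0.258  -0.0245]
```

Emit:
play_rows:
  series: "0 0 0.1 0.1 0 0 0;0 0 0.2 0.1 0 0 0;0 0 0.25 0.1 0 0 0;0 0 0.25 0.1 0 0 0"

```text
time: 16.2
tool_pos: [0.5333, -0.3352, 0.0982]
tcp_rot: [-1.571, -0.124, 0.124]
wrist_force: [1.4, -6.8, -3.3]
width: -0.005
```

Emit:
play_rows:
  series: "0 0 0.1 0.1 0 0 0;0 0 0.2 0.1 0 0 0;0 0 0.25 0.1 0 0 0;0 0 0.25 0.1 0 0 0"

```text
time: 16.53
tool_pos: [0.5331, -0.3337, 0.0982]
tcp_rot: [-1.571, -0.124, 0.124]
wrist_force: [0.8, -6.0, -3.6]
width: 0.002
```

```bash
python3 st.py
```

```text
t 16.53 case x 0.44 y 36.47 z 98.16 mm Fx -0.2 Fy -6.0 Fz -3.6 tq [-1.0829 -0.1904 -0.022 ]
```

Emit:
play_rows:
  series: "0 0 0.1 0.1 0 0 0;0 0 0.2 0.1 0 0 0;0 0 0.25 0.1 0 0 0;0 0 0.25 0.1 0 0 0"

```text
time: 16.87
tool_pos: [0.5329, -0.3322, 0.0982]
tcp_rot: [-1.572, -0.124, 0.123]
wrist_force: [0.9, -5.4, -3.0]
width: 0.001
```

Emit:
play_rows:
  series: "0 0 0.1 0.1 0 0 0;0 0 0.2 0.1 0 0 0;0 0 0.25 0.1 0 0 0;0 0 0.25 0.1 0 0 0"

```text
time: 17.2
tool_pos: [0.5327, -0.3307, 0.0982]
tcp_rot: [-1.572, -0.125, 0.123]
wrist_force: [1.2, -6.1, -3.1]
width: 0.004
```

```bash
python3 st.py
```

```text
t 17.20 case x 0.51 y 39.47 z 98.19 mm Fx 0.2 Fy -6.2 Fz -3.1 tq [-1.0022 -0.2039 -0.0247]
```

Emit:
play_rows:
  series: "0 0 0.1 0.1 0 0 0;0 0 0.2 0.1 0 0 0;0 0 0.25 0.1 0 0 0;0 0 0.25 0.1 0 0 0"

```text
time: 17.53
tool_pos: [0.5324, -0.3293, 0.0982]
tcp_rot: [-1.572, -0.125, 0.123]
wrist_force: [1.4, -5.5, -2.4]
width: 0.004
```

```bash
python3 st.py
```

```text
t 17.53 case x 0.48 y 40.96 z 98.16 mm Fx 0.5 Fy -5.7 Fz -2.4 tq [-1.0096 -0.1727  0.0411]
```

Emit:
play_rows:
  series: "0 0 0.1 0.1 0 0 0;0 0 0.2 0.1 0 0 0;0 0 0.25 0.1 0 0 0;0 0 0.25 0.1 0 0 0"

```text
time: 17.87
tool_pos: [0.5322, -0.3277, 0.0982]
tcp_rot: [-1.572, -0.126, 0.123]
wrist_force: [2.4, -5.9, -3.3]
width: -0.005
```

```bash
python3 st.py
```

```text
t 17.87 case x 0.51 y 42.49 z 98.18 mm Fx 1.5 Fy -6.2 Fz -3.3 tq [-0.9976 -0.2188 -0.0414]
```

Emit:
play_rows:
  series: "0 0 0.1 0.1 0 0 0;0 0 0.2 0.1 0 0 0;0 0 0.2 0.1 0 0 0;0 0 0.2 0.1 0 0 0"

```text
time: 18.2
tool_pos: [0.5321, -0.3268, 0.0982]
tcp_rot: [-1.572, -0.126, 0.122]
wrist_force: [1.5, -5.7, -3.1]
width: -0.0
```

```bash
python3 st.py
```

```text
t 18.20 case x 0.50 y 43.48 z 98.19 mm Fx 0.6 Fy -5.9 Fz -3.1 tq [-1.0306 -0.2608  0.0039]
```

Emit:
play_rows:
  series: "0 0 0.1 0.1 0 0 0;0 0 0.2 0.1 0 0 0;0 0 0.2 0.1 0 0 0;0 0 0.2 0.1 0 0 0"

```text
time: 18.53
tool_pos: [0.532, -0.3258, 0.0982]
tcp_rot: [-1.572, -0.126, 0.122]
wrist_force: [0.2, -6.3, -3.1]
width: 0.001
```

```bash
python3 st.py
```

```text
t 18.53 case x 0.54 y 44.50 z 98.22 mm Fx -0.7 Fy -6.2 Fz -3.1 tq [-1.0065 -0.1851 -0.0152]
```

Emit:
play_rows:
  series: "0 0 0.1 0.1 0 0 0;0 0 0.2 0.1 0 0 0;0 0 0.2 0.1 0 0 0;0 0 0.2 0.1 0 0 0"

```text
time: 18.87
tool_pos: [0.5318, -0.3252, 0.0982]
tcp_rot: [-1.573, -0.127, 0.122]
wrist_force: [0.5, -7.2, -3.6]
width: 0.001
```

```bash
python3 st.py; python3 - <<'E'
from h import *
from workcell import bot
b=bot.read_camera('scene')
cv2.imwrite('pics/s10.png',cv2.resize(b[240:390,365:515],None,fx=4,fy=4,interpolation=cv2.INTER_CUBIC))
E
```

```text
t 18.87 case x 0.51 y 45.07 z 98.22 mm Fx -0.7 Fy -7.2 Fz -3.6 tq [-1.2559 -0.2418 -0.0196]
```

View pics/s10.png

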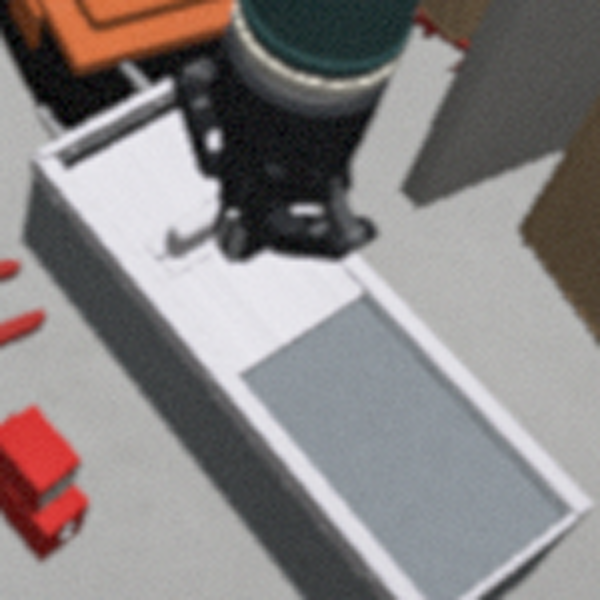

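Emit:
play_rows:
  series: "0 0 0.1 0 0 0 0;0 0 0.2 0 0 0 0;0 0 0.25 0 0 0 0;0 0 0.25 0 0 0 0"

```text
time: 19.25
tool_pos: [0.5318, -0.3252, 0.0983]
tcp_rot: [-1.577, -0.128, 0.121]
wrist_force: [2.2, -10.5, -5.1]
width: 0.001
```

```bash
python3 st.py
```

```text
t 19.25 case x 0.53 y 45.10 z 98.29 mm Fx 0.5 Fy -10.7 Fz -5.1 tq [-1.7371 -0.2947 -0.0422]
```

Emit:
play_rows:
  series: "0 0 0.2 0 0 0 0;0 0 0.3 0 0 0 0;0 0 0.36 0 0 0 0;0 0 0.36 0 0 0 0"

```text
time: 19.58
tool_pos: [0.5319, -0.3251, 0.0984]
tcp_rot: [-1.584, -0.13, 0.121]
wrist_force: [1.8, -13.1, -6.9]
width: -0.001
```

```bash
python3 st.py
```

```text
t 19.58 case x 0.57 y 45.15 z 98.42 mm Fx -0.2 Fy -13.2 Fz -6.9 tq [-2.224  -0.348   0.0153]
```

Emit:
play_rows:
  series: "0 0 0.3 0.2 0 0 0;0 0 0.4 0.4 0 0 0;0 0 0.48 0.5 0 0 0;0 0 0.48 0.5 0 0 0;0 0 0.48 0.5 0 0 0;0 0 0.48 0.5 0 0 0"

```text
time: 20.08
tool_pos: [0.5319, -0.325, 0.0985]
tcp_rot: [-1.583, -0.132, 0.12]
wrist_force: [2.6, -16.9, -9.0]
width: -0.001
```

```bash
python3 st.py
```

```text
t 20.08 case x 0.61 y 45.28 z 98.47 mm Fx -0.1 Fy -17.1 Fz -9.0 tq [-2.7152 -0.482  -0.0009]
```

Emit:
play_rows:
  series: "0 0 0.48 0.5 0 0 0;0 0 0.52 0.5 0 0 0;0 0 0.56 0.5 0 0 0;0 0 0.56 0.5 0 0 0;0 0 0.56 0.5 0 0 0;0 0 0.56 0.5 0 0 0;0 0 0.56 0.5 0 0 0;0 0 0.56 0.5 0 0 0;0 0 0.56 0.5 0 0 0;0 0 0.56 0.5 0 0 0"

```text
time: 20.92
tool_pos: [0.5319, -0.3249, 0.0985]
tcp_rot: [-1.584, -0.134, 0.119]
wrist_force: [2.7, -19.7, -10.4]
width: -0.006
```

```bash
python3 st.py
```

```text
t 20.92 case x 0.67 y 45.33 z 98.53 mm Fx -0.4 Fy -19.8 Fz -10.4 tq [-3.0857 -0.4843 -0.1072]
```

Emit:
play_rows:
  series: "0 0 0.56 0.3 0 0 0;0 0 0.58 0.5 0 0 0;0 0 0.58 0.5 0 0 0;0 0 0.58 0.5 0 0 0;0 0 0.58 0.5 0 0 0;0 0 0.58 0.5 0 0 0;0 0 0.58 0.5 0 0 0;0 0 0.58 0.5 0 0 0;0 0 0.58 0.5 0 0 0;0 0 0.58 0.5 0 0 0"

```text
time: 21.75
tool_pos: [0.532, -0.3249, 0.0986]
tcp_rot: [-1.586, -0.136, 0.118]
wrist_force: [3.6, -20.1, -10.2]
width: -0.001
```

```bash
python3 st.py
```

```text
t 21.75 case x 0.69 y 45.35 z 98.56 mm Fx 0.4 Fy -20.5 Fz -10.2 tq [-3.3105 -0.4786 -0.0493]
```

Emit:
play_rows:
  series: "0 0 0.3 0 0 0 0;0 0 0 0 0 0 0;0 0 -0.3 0 0 0 0;0 0 -0.8 0 0 0 0;0 0 -1.5 0 0 0 0;0 0 -2 0 0 0 0;0 0 -2 0 0 0 0"

```text
time: 22.33
tool_pos: [0.5355, -0.3456, 0.0992]
tcp_rot: [-1.586, -0.136, 0.117]
wrist_force: [-0.0, 0.2, -0.1]
width: 0.001
```

```bash
python3 st.py
```

```text
t 22.33 case x 1.01 y 24.37 z 99.18 mm Fx 0.0 Fy 0.2 Fz -0.1 tq [0.0308 0.0048 0.0526]
```

Free of the rib with zero force; now up, and back toward the robot so the cameras can see the hatch.

Emit:
play_rows:
  series: "0 -2 0 0 0 0 0;0 -5 0 0 0 0 0;0 -9 0 0 0 0 0;0 -13 0 0 0 0 0;0 -17 0 0 0 0 0;0 -18 -3 0 0 0 0;0 -18 -7 0 0 0 0;0 -18 -11 0 0 0 0;0 -18 -15 0 0 0 0;0 -18 -19 0 0 0 0;0 -18 -20 0 0 0 0;0 -18 -20 0 0 0 0"

```text
time: 23.33
tool_pos: [0.5644, -0.5425, 0.2813]
tcp_rot: [-1.585, -0.133, 0.116]
wrist_force: [-0.2, 1.7, 0.2]
width: 0.002
```

```bash
python3 st.py; python3 - <<'E'
from h import *
from workcell import bot
b=bot.read_camera('scene'); a=bot.read_camera('top')
cv2.imwrite('pics/s11.png',b)
cv2.imwrite('pics/s11c.png',cv2.resize(b[240:390,365:515],None,fx=4,fy=4,interpolation=cv2.INTER_CUBIC))
cv2.imwrite('pics/t11.png',a)
cv2.imwrite('pics/t11c.png',cv2.resize(a[145:210,385:505],None,fx=6,fy=6,interpolation=cv2.INTER_CUBIC))
E
```

```text
t 23.33 case x -0.89 y -174.70 z 281.27 mm Fx 0.0 Fy 1.7 Fz 0.2 tq [-0.0143  0.0315 -0.0223]
```

View pics/s11c.png

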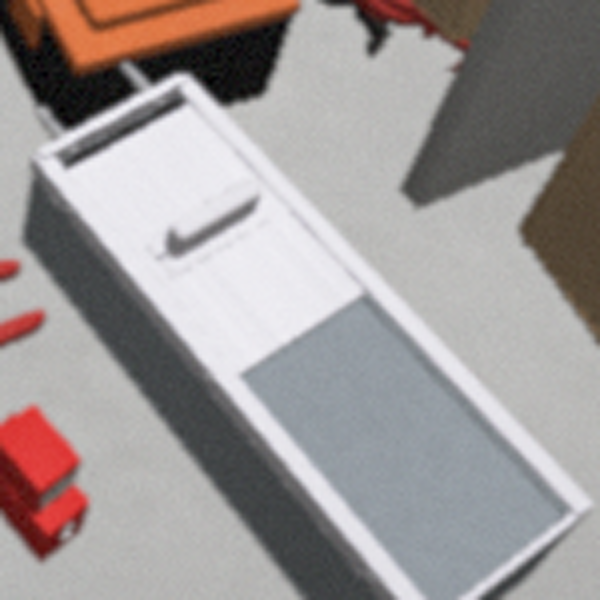

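View pics/t11c.png

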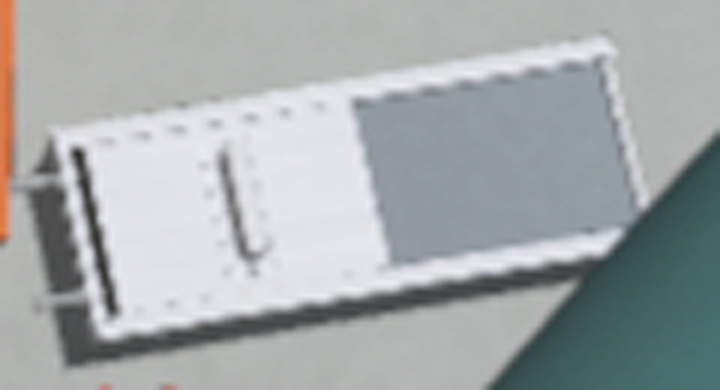

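View pics/t11.png

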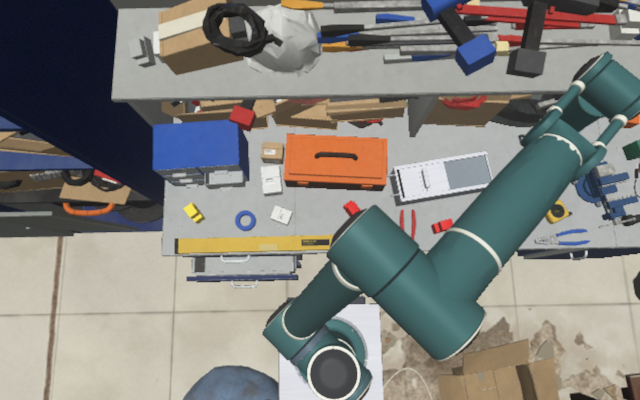

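```bash
python3 - <<'E'
from h import *
from m1 import tc
th=np.radians(8.9); ex=np.array([np.cos(th),np.sin(th)]); ey=np.array([-np.sin(th),np.cos(th)]);O=np.array([0.5383,-0.3698])
cf=lambda p:(1e3*(p[:2]-O)@ex,1e3*(p[:2]-O)@ey)
for nm,t,z in [('rear edge',(355,100),.088),('rear edge',(388,265),.088),('front/strip',(86,150),.088),('front/strip',(116,315),.088)]: print(nm,cf(onz(*tc(*t),z)))
a=cv2.imread('pics/scene0.png').astype(int); b=cv2.imread('pics/scene1.png') if 0 else cv2.imread('pics/s11.png').astype(int)
d=(np.abs(a-b).max(2)>60).astype(np.uint8)
for n,(x0,x1,y0,y1) in dict(tape=(275,303,165,190),carton=(295,316,185,211),carton2=(318,345,165,195),pliers=(300,380,300,342)).items(): print(n,d[y0:y1,x0:x1].sum())
E
```

```text
relay top
[0.4579 0.0421 0.0664] 0.002883779504791753
[0.4491 0.0125 0.0715] 0.00488068848258783
[0.412  0.0235 0.0702] 0.00010423596443108046
[0.4194 0.0524 0.0688] 0.0005515885516599198
mean [0.4346 0.0326 0.0692]
[[0.4586, 0.0417], [0.4519, 0.012], [0.412, 0.0236], [0.4189, 0.0525]] [0.4354 0.0324 0.07  ]
x len 0.04130811331007053 -15.65371281075165 y len 0.03011548788494957 -13.101409278849871
[[0.455, 0.0389], [0.4472, 0.0139], [0.4122, 0.0237], [0.4193, 0.0513]] [0.4334 0.032  0.07  ]
x len 0.037090437029820615 -17.44370590603319 y len 0.027349988742078175 -15.848068810715917
foot bottom [array([0.4013, 0.0293, 0.    ]), array([0.457 , 0.0131, 0.    ])] 0.05809360256653203 -16.272228455382717
foot top [array([0.3981, 0.0262, 0.038 ]), array([0.4564, 0.0089, 0.038 ])] 0.060836276507013023 -16.555242628378554
case
[ 0.5704 -0.2115  0.0907] 0.0034020818568110014
[ 0.4615 -0.2311  0.0914] 0.0011947434671404872
[ 0.6132 -0.5052  0.0936] 0.0005233099310510106
[ 0.507  -0.5235  0.0874] 0.00040318362550799874
widths 0.110651310624664 0.10800920510162061 0.2967558591169742 0.29598263972993716
yaw 8.561188701067564
rear edge (np.float64(46.61906489110264), np.float64(-7.763679964353527))
rear edge (np.float64(-43.482524101265945), np.float64(-4.209915727902926))
front/strip (np.float64(44.53002649503407), np.float64(137.36470878592445))
front/strip (np.float64(-44.975890508589394), np.float64(140.5939096066808))
tape 0
carton 0
carton2 0
pliers 0
```

```bash
python3 -c "
from workcell import bot
print(bot.read_state()['joint_vel'].round(3)); print(bot.finish_job())"
```

```text
[ 0.021 -0.031  0.021  0.002 -0.     0.   ]
the job is handed in; nothing more can be done
None
```

The job is done and handed in at about 23.5 s of the 67 s allowed. The interface gives no verdict, so what follows is from my own checks.

**Relay:** I gripped it by its upper block and stood it on the bay floor at about x = 0, y = 62 mm in the case's frame. I then opened the fingers with the wrist force back near zero. Two-view triangulation put its top at 71 mm where 74 mm was expected, about 3 mm low; pictures taken just before the hatch slid over showed it upright. It has been under the hatch since then, so I could not see it at the end.

**Hatch and strip:** I pushed the hatch by its rib with shut fingers.
- **Pushing the strip back:** the strip gave way at about 6 N on the wrist. The stop was met about 24 mm later, where the tool moved no further and the force rose.
- **Pressing:** I held the wrist force at about 17 to 20.5 N along the rails for about 2 s. Less 2 to 3 N of hatch friction, that is roughly 15 to 18 N on the strip. The highest wrist reading was 20.5 N. The wrist also read up to 10 N vertically, so the true friction, and with it the contact force, is uncertain by a few N.

**Final state:** the pictures put the hatch at about y = 66 mm, with its edge against the strip at about 138 mm, which is the far end of the stated range. The tape, both cartons and the pliers showed no change in the scene picture. The arm was well clear of everything.

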